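Load the die plate through the blast cabinet's flap

TASK

Load the square aluminium die plate into the blasting cabinet for cleaning: with the fingertips, push it along the feed shelf and through the red hanging flap until the whole plate is inside and has dropped over the sill onto the lower floor, then draw the fingers back out so that the flap swings fully shut behind it. Slide it steadily, without lifting it or flicking it through, and leave the jar, tin and hammer where they are.

Things in the scene. Friction and masses are not known exactly. Their poses are not given: they have to be found in the camera images.
- blaster: Cream bench-top bead-blasting cabinet with feed shelf and loading throat, one fixed unit. Origin: on the bench, below the middle of the throat's mouth, in the plane where the flap hangs. x = feed direction (shelf into cabinet), y across, z up. Behind the throat, from x = 110 to 430 mm, the cabinet box is 380 mm wide and 270 mm high (lamp housing on it to 300 mm).
- sill (a point): Middle of the throat's mouth, on the level grey shelf, 30 mm above the blaster's origin. The sill runs 8 mm further in at this height; there the floor steps down 14 mm and runs on level into the cabinet, so that the plate (16 mm) sinks below the flap's lower edge once its rear edge is past the step. Throat: 110 mm deep, 150 mm wide inside, 62 mm from sill level to its clear cover.
- shelf_end (a point): Middle of the shelf's outer edge, on its top, 220 mm before the sill. The shelf is 230 mm wide, open at this end, with two thin guide rails 14 mm high that narrow from about 210 mm apart (190 mm before the sill) to 150 mm at the sill.
- cover (a point): Middle of the front edge of the throat's flat clear cover, on its top side, 65 mm above the shelf. A gripper's body must pass above this. Fingers tilted some 20 to 45 degrees, tips leading, can follow the plate a little way in under it.
- flap (a joint): Red steel flap in the throat's mouth, 146 wide, 53 long, 3 mm thick, 0.16 kg, hinged along its top edge 58 mm above the shelf. 0 = hanging shut, lower edge 5 mm above the sill; grows as the lower edge is pushed inward, to 1.5 rad (almost level). Opens inward only, with 1 or 2 N; its weight swings it back, damped, in a second or two. A strip on its inner face reaches 5 mm into the throat.
- flap_edge (a point): Middle of the flap's lower edge.
- die: Loose square die plate of aluminium, 110 x 110 x 16 mm, about 0.5 kg, with a grey round recess drawn on its top and a small dark hole near each corner. Lies flat on the feed shelf in front of the flap, nearly square to the feed direction. Origin: centre of its underside; x and y along its edges, x roughly the feed direction.
- jar: Bystander: glass jar with a black cap, 68 mm across, 85 mm high, standing on the bench beside the shelf. Origin: centre of its underside.
- tin: Bystander: orange tin, 60 mm across, 75 mm high, standing on the bench beside the shelf. Origin: centre of its underside.
- hammer: Bystander: hammer 240 mm long lying on the bench beside the shelf, on the other side from the jar and tin. Origin: middle of its underside, x along it.
Mind the look-alikes: they are no part of the job. There is more than one size of the die; the job needs the smallest.

How it is judged:
By the outcome, as a careful person would: the job done as asked, in the order asked, and still so for the second after the job is handed in, with the robot touching nothing.
It also fails if it takes over 38 s, if anything falls off the work surface, if the arm or the gripper's body presses on something with over 40 N, if the wrist force passes 120 N, or if a joint passes its speed limit or range.

ROBOT

A 6-joint arm with a two-finger parallel gripper is mounted at the origin on the work surface. World frame = base frame: x ahead of the robot, y to its left, z up, the work surface at z = 0. Lengths are in mm, angles in rad, forces in N, time in s.
With the tool pointing down it reaches from about 350 to 775 mm from the base axis. Payload 7.3 kg.
Tool frame: the origin (TCP) lies at the very end of the fingers, on their centre line; the grasp point (between the pads) lies 19 mm behind it (r.pinch_z is the distance from the TCP to the grasp point, in mm); z points along the fingers, y is the line along which they close (so a half turn about z gives the same grasp; the last joint's range is limited). The gripper opens to 92 mm and grips with 3 to 60 N. Pads are 19 mm wide; open, the fingers measure 130 mm over their backs; the gripper's body (75 mm by 190 mm) begins 47 mm behind the grasp point.
Start: joints at [1.115, 0.342, 1.524, -0, 1.275, -0.146], TCP at [160.041, 500.032, 226.741] pointing down, gripper open.
Joint ranges: [-2.53, 2.53], [-0.77, 2.02], [0.04, 2.7], [-1, 4.14], [0.28, 2.66], [-3.11, 3.11]. Speed limits (rad/s): [2.57, 2.57, 3.14, 3.14, 3.14, 3.14].

INTERFACE

Orientations are given as a unit quaternion [x, y, z, w].
In Python, from workcell import r, capture, spotter gives the robot as it stands. Calls block until the motion is done:
- r.reach(position, orientation): joint-space move of the TCP to a pose.
- r.line_to(position, attitude=None, speed=150, force_limit=None): straight line of the TCP; attitude=None keeps the orientation; speed is the mean speed in mm/s. With force_limit (N) it stops when the force on the tool has changed by that much, and returns True; else False.
- r.goto_joints(angles): joint-space move.
- r.set_gripper(opening): finger opening in mm; the grip force is fixed at half the most; returns when the fingers have stopped.
- r.pause(seconds).
- r.solve_ik(position, orientation): joint angles nearest the present ones, or None.
- capture(name): name is "scene" or "top" or "wrist"; returns a dict with "frame" (420x560x3 uint8, blue, green, red), "mtx" (3x3 intrinsics, pixels), "R" (3x3) and "t" (3): a world point X has camera coordinates R X + t; the wrist camera has in their place "T_tool_cam" (4x4, takes a point from camera to tool coordinates, whose origin is the TCP and whose axes are the flange's). Camera axes: x right, y down, z forward; pixel columns grow to the right and rows downward; lengths in mm; the calibration is good to about 2 mm. A picture is of the moment at which its call begins: read the wrist's pose just before it. There is no depth.
A pose or a line that the arm cannot do raises r.IKError and nothing moves.
- r.sign_off(): hands the job in; it is judged then, once.
Trained networks look in a picture, given as the dict that the camera call returned (one of the last four; its "shot" number tells which), for a name from the list of things; names that differ only in an ending like _2 or _b are one class to them, and where a whole thing is asked for, a point or a joint stands for the part that bears it (a point fixed in the world has none). Each returns a list of dicts, best first, with "score" (0 to 1); they miss things now and then, are a little off and sometimes report something else, mostly with a low value. They report only what shows in the picture. A call takes as long as a camera call. They do not tell look-alikes from the thing itself.
- spotter.spot_in(target, picture): "extent" ([left, top, width, height] in pixels, round what is visible of it).
- spotter.tip_of(target, picture): "position" ([column, row] in pixels: a listed point, or the origin of a listed thing).
Readings, each from a call of its own:
- r.current_clock(): time.
- r.current_q(): joint angles.
- r.current_qd(): joint speeds.
- r.current_joint_torque(): joint torques, N m.
- r.current_eef_pos(): TCP position.
- r.current_tcp_rot(): TCP orientation.
- r.current_force(): force on the tool from outside, world axes, zero at the start.
- r.current_ft_torque(): the same for the moment, N m.
- r.current_opening(): finger opening in mm.
- r.current_grasp_force(): force on a finger pad.
Only numpy, scipy, OpenCV 4.12 (cv2) and the standard library are available. Lean on these libraries where they do the work, as an engineer would, in place of code of your own. Each camera call takes 0.05 s, during which the arm holds its last target. There are 200 camera calls.

## Working session

There is one attempt and no reset: what is moved stays moved. The work goes in short steps, each a Python script; the robot and the scene stay as the last script left them, time stands still between calls to the robot, and variables do not carry over. Pictures are saved under pics/ and viewed, at most 10 in all, crops included, and the job is handed in when it is done.

```bash
mkdir -p pics; ls; cat > h.py <<'E'
import numpy as np, cv2
from workcell import r, capture, spotter
def ray(c,px,z):
    d=np.linalg.inv(c["mtx"])@np.array([px[0],px[1],1.]); R=np.array(c["R"]);t=np.array(c["t"])
    o=-R.T@t; d=R.T@d; return o+d*(z-o[2])/d[2]
def proj(c,X):
    p=np.array(c["mtx"])@(np.array(c["R"])@np.array(X,float)+c["t"]); return p[:2]/p[2]
def tri(cs,pxs):
    A=[];b=[]
    for c,p in zip(cs,pxs):
        P=np.array(c["mtx"])@np.c_[c["R"],c["t"]]
        for k in (0,1):
            q=p[k]*P[2]-P[k]; q=q/np.linalg.norm(q[:3]); A.append(q[:3]); b.append(-q[3])
    return np.linalg.lstsq(np.array(A),np.array(b),rcond=None)[0]
E
python3 - <<'E'
from h import *
import pickle
out={}
for n in("scene","top"):
    c=capture(n); out[n]=c; cv2.imwrite(f"pics/{n}0.png",c["frame"])
    for t in("sill","shelf_end","cover","flap_edge","blaster","die","jar","tin","hammer"):
        print(n,t,[(np.round(x["position"]),round(x["score"],2)) for x in spotter.tip_of(t,c)[:4]])
    print(n,[(np.round(x["extent"]),round(x["score"],2)) for x in spotter.spot_in("die",c)])
pickle.dump(out,open("o.pkl","wb")); print(r.current_clock())
E
```

```text
pics
scene sill [(array([358., 218.]), 0.83)]
scene shelf_end [(array([262., 236.]), 0.59)]
scene cover [(array([361., 200.]), 0.64)]
scene flap_edge [(array([357., 217.]), 0.83)]
scene blaster [(array([355., 228.]), 0.82)]
scene die [(array([173., 281.]), 0.7), (array([151., 184.]), 0.62), (array([359., 219.]), 0.6), (array([313., 223.]), 0.59)]
scene jar [(array([360., 301.]), 0.88)]
scene tin [(array([310., 322.]), 0.79), (array([363., 201.]), 0.47)]
scene hammer [(array([320., 176.]), 0.77)]
scene [(array([112., 160.,  70.,  49.]), 0.85), (array([286., 200.,  61.,  49.]), 0.7), (array([135., 243.,  71.,  74.]), 0.63), (array([252.,  85., 308., 204.]), 0.37)]
top sill [(array([205., 172.]), 0.65)]
top shelf_end [(array([302., 201.]), 0.93)]
top cover [(array([196., 164.]), 0.61)]
top flap_edge []
top blaster [(array([202., 171.]), 0.74)]
top die [(array([402., 212.]), 0.9), (array([247., 190.]), 0.71), (array([376., 346.]), 0.63)]
top jar [(array([251., 106.]), 0.58)]
top tin [(array([304., 111.]), 0.95)]
top hammer [(array([193., 250.]), 0.97), (array([304., 199.]), 0.58)]
top [(array([329., 299.,  93., 101.]), 0.87), (array([214., 157.,  64.,  64.]), 0.72), (array([357., 165.,  94.,  96.]), 0.65), (array([  1.,   0., 315., 249.]), 0.34)]
1.1
```

View pics/scene0.png

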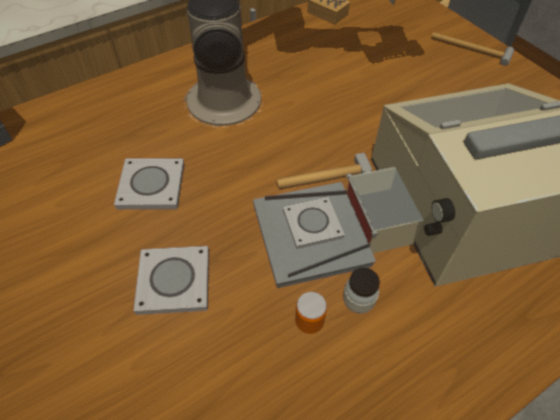

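View pics/top0.png

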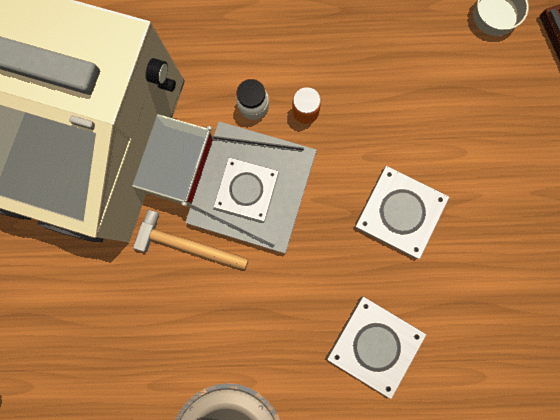

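The die candidates in the top view are (402,212) and (376,346), which are large plates on the bench, and (247,190), which is smaller and lies on the shelf in front of the flap. The one at (247,190) fits; I'll measure it and confirm with a crop.

```bash
python3 - <<'E'
from h import *
import pickle
o=pickle.load(open("o.pkl","rb")); T,S=o["top"],o["scene"]
f=T["frame"]; crop=cv2.resize(f[95:270,120:330],None,fx=3.4,fy=3.4,interpolation=cv2.INTER_CUBIC)
cv2.imwrite("pics/crop.png",crop)
for n,p,z in [("sill",(205,172),30),("shelf_end",(302,201),30),("blaster",(202,171),0),("cover",(196,164),95),("die",(247,190),46),("die2",(402,212),16),("die3",(376,346),16),("hammer",(193,250),0),("tin",(304,111),0),("jar",(251,106),0)]:
    print(n,ray(T,p,z).round(1))
print("tri sill",tri([S,T],[(358,218),(205,172)]),"shelf_end",tri([S,T],[(262,236),(302,201)]))
# die top contour
hsv=cv2.cvtColor(f,cv2.COLOR_BGR2HSV); m=((hsv[...,2]>185)&(hsv[...,1]<60)).astype(np.uint8)
m[:, :208]=0; m[:, 290:]=0; m[:145]=0; m[235:]=0
m=cv2.morphologyEx(m,cv2.MORPH_CLOSE,np.ones((3,3)))
cs,_=cv2.findContours(m,0,2); c=max(cs,key=cv2.contourArea)
b=cv2.boxPoints(cv2.minAreaRect(cv2.convexHull(c)))
W=np.array([ray(T,p,46) for p in b]); print(b.round(1),W.round(1),W.mean(0),[np.linalg.norm(W[i]-W[i-1]).round(1) for i in range(4)])
# shelf grey corners check
for p in [(218,123),(316,150),(285,253),(188,225)]: print("shelf corner",ray(T,p,30).round(1))
print("cam",-np.array(T["R"]).T@T["t"], r.current_tcp_rot())
E
```

```text
sill [555.3  35.9  30. ]
shelf_end [ 486.4 -168.6   30. ]
blaster [563.9  47.9   0. ]
cover [559.   42.4  95. ]
die [510.9 -54.6  46. ]
die2 [ 458.3 -378.9   16. ]
die3 [ 185.9 -309.3   16. ]
hammer [391.6  68.2   0. ]
tin [ 692.2 -180.6    0. ]
jar [708.1 -62.9   0. ]
tri sill [556.96599903  39.05232652  31.91492419] shelf_end [ 484.94971241 -169.17496903   38.22289776]
[[209.1 220.1]
 [229.4 153.1]
 [293.  172.4]
 [272.7 239.4]] [[ 450.4   25.1   46. ]
 [ 590.9  -18.9   46. ]
 [ 545.1 -151.6   46. ]
 [ 406.8 -105.6   46. ]] [498.30423804 -62.73361842  46.        ] [np.float64(137.8), np.float64(147.3), np.float64(140.4), np.float64(145.8)]
shelf corner [662.3   7.   30. ]
shelf corner [ 595.2 -202.2   30. ]
shelf corner [ 378.8 -129.8   30. ]
shelf corner [443.   72.5  30. ]
cam [ 346.92844202 -145.67614449 1050.13630126] [1.54294668e-01 9.88024874e-01 5.12120651e-05 1.73529211e-05]
```

View pics/crop.png

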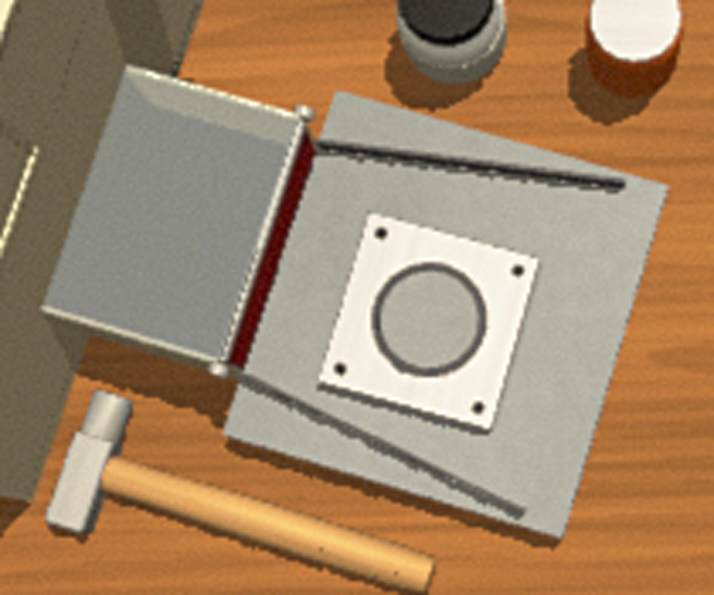

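The crop shows the small plate on the shelf, with corners near crop (370,213), (538,260), (491,431) and (318,382). It is square to the feed and slightly off centre towards the hammer, and the red flap runs from (310,140) to (235,365). This is the smallest of the three plates, so it is the target. Next I'll compute the frame, check IK and make the first move.

```bash
cat >> h.py <<'E'
from scipy.spatial.transform import Rotation as Rn
import pickle
o=pickle.load(open("o.pkl","rb")); T0=o["top"]
cp=lambda p:(p[0]/3.4+120-.35,p[1]/3.4+95-.35)
sh=[ray(T0,cp(p),30) for p in [(335,92),(667,184),(562,538),(228,436)]]
w=sh[1]-sh[2]; w/=np.linalg.norm(w)          # towards tin side (-lat)
l=(sh[0]+sh[3]-sh[1]-sh[2]); l/=np.linalg.norm(l)
F=np.cross([0,0,1],w)+l; F[2]=0; F/=np.linalg.norm(F); L=np.cross([0,0,1],F)
O=(sh[1]+sh[2])/2+220*F; O[2]=30             # sill
def P(x,y,z): return O+x*F+y*L+np.array([0,0,z])
def B(X): d=np.array(X)-O; return np.array([d@F,d@L,d[2]])
def att(th,s):
    z=F*np.sin(th)-np.array([0,0,1])*np.cos(th); y=s*L
    return Rn.from_matrix(np.c_[np.cross(y,z),y,z]).as_quat()
E
python3 - <<'E'
from h import *
print("sill",O,"F",F,"shelfw",np.linalg.norm(sh[1]-sh[2]),"near",B(sh[0]),B(sh[3]))
d=[B(ray(T0,cp(p),46)) for p in [(370,213),(538,260),(491,431),(319,381)]]
print("die",np.round(d,1),np.mean(d,0)); 
for p in [(315,148),(240,372)]: print("rail end",B(ray(T0,cp(p),44)))
print("cover tri",B(ray(T0,cp((305,112)),95)),B(ray(T0,cp((218,368)),95)))
for s in (1,-1):
  for X in [(-200,8,150),(-200,8,6.5),(-100,8,6.5),(12,8,6.5)]:
    q=r.solve_ik(P(*X),att(np.pi/6,s)); print(s,X,None if q is None else np.round(q,2))
E
```

```text
sill [557.26782462  43.18930714  30.        ] F [0.31277974 0.94982569 0.        ] shelfw 230.51868457424575 near [  -0.99386966 -113.95554822    0.        ] [ -3.89633644 114.25260091   0.        ]
die [[ -49.3  -42.2   16. ]
 [-157.7  -43.1   16. ]
 [-160.7   66.1   16. ]
 [ -50.8   66.7   16. ]] [-104.60734341   11.89344053   16.        ]
rail end [ -3.26533914 -72.50770013  14.        ]
rail end [-2.00434106 75.06247773 14.        ]
cover tri [ -3.05683241 -81.02005875  65.        ] [-1.21832835 79.80918312 65.        ]
1 (-200, 8, 150) [-0.74  0.44  1.65  0.49  1.32  2.53]
1 (-200, 8, 6.5) [-0.74  0.65  1.77  0.56  1.03  2.35]
1 (-100, 8, 6.5) [-0.55  0.63  1.82  0.65  0.94  2.45]
1 (12, 8, 6.5) [-0.33  0.63  1.81  0.73  0.85  2.6 ]
-1 (-200, 8, 150) [-0.74  0.44  1.65  0.49  1.32 -0.61]
-1 (-200, 8, 6.5) [-0.74  0.65  1.77  0.56  1.03 -0.79]
-1 (-100, 8, 6.5) [-0.55  0.63  1.82  0.65  0.94 -0.69]
-1 (12, 8, 6.5) [-0.33  0.63  1.81  0.73  0.85 -0.55]
```

```bash
python3 - <<'E'
from h import *
q=att(np.pi/6,-1)
p=r.current_eef_pos(); r.line_to([p[0],p[1],430],speed=250)
r.reach(P(-200,12,330),q); r.set_gripper(45)
r.line_to(P(-200,12,60),speed=250); r.line_to(P(-200,12,6.5),speed=60)
print(r.current_clock(),B(r.current_eef_pos()),r.current_force())
print(r.line_to(P(-150,12,6.5),speed=40,force_limit=1.0),B(r.current_eef_pos()),r.current_clock(),r.current_force())
c=capture("scene"); cv2.imwrite("pics/s1.png",cv2.resize(c["frame"][60:320,200:480],None,fx=2.5,fy=2.5))
E
```

```text
7.825 [-200.07278012   11.79703608    6.75050683] [ 0.42649996  0.03022978 -0.09245982]
True [-167.683071     12.38557361    6.22285819] 8.6333 [0.29401757 0.15480837 0.29401911]
```

View pics/s1.png

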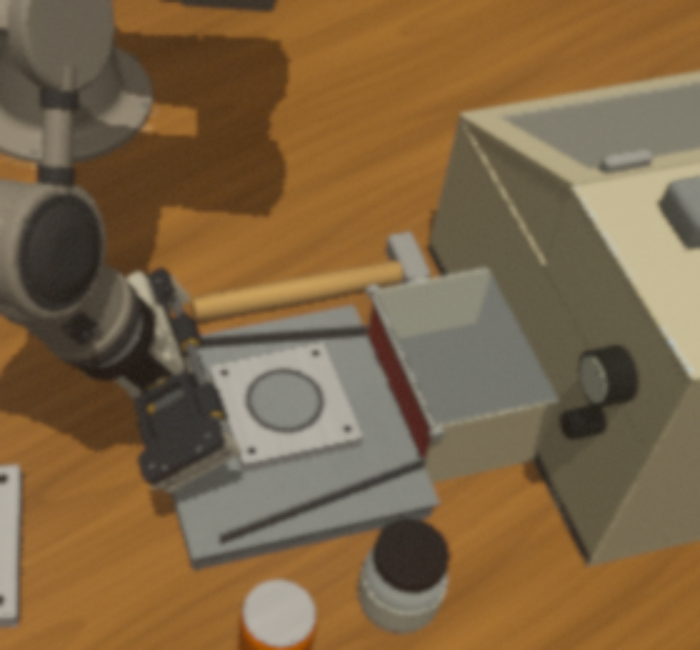

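The fingers touch the plate's rear edge at crop (215,400), and the flap is shut. Contact came where expected. I'll push with a slight drift towards the centre.

```bash
python3 - <<'E'
from h import *
for x,y in [(-118,4),(-66,2)]:
    print(r.line_to(P(x,y,6.5),speed=40,force_limit=20),B(r.current_eef_pos()),r.current_force(),r.current_clock())
c=capture("top"); cv2.imwrite("pics/t2.png",cv2.resize(c["frame"][95:270,120:330],None,fx=3.4,fy=3.4,interpolation=cv2.INTER_CUBIC))
E
```

```text
False [-118.01771129    3.95639112    6.6074311 ] [ 0.19626372 -0.99333608 -0.59235947] 10.1167
False [-66.00256742   2.03829186   6.54018149] [-0.78806676 -2.48542448 -0.64516882] 11.5667
```

View pics/t2.png

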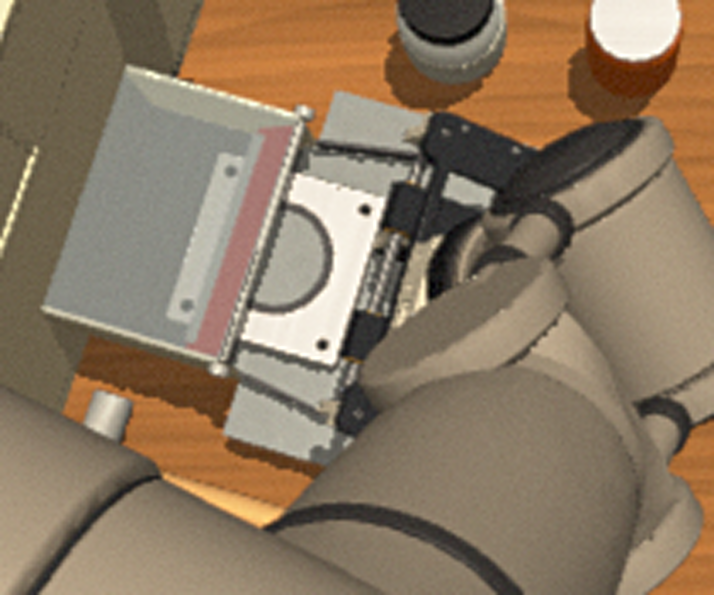

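The plate is square and centred, half under the raised flap (pink band at crop (240,240)), with the fingers on its rear edge at (370,280). I'll carry on over the step.

```bash
python3 - <<'E'
from h import *
for x in (-45,-20,0,11):
    print(r.line_to(P(x,2,6.2),speed=35,force_limit=20),B(r.current_eef_pos()).round(1),r.current_force().round(2),r.current_clock())
c=capture("top"); cv2.imwrite("pics/t3.png",cv2.resize(c["frame"][95:270,120:330],None,fx=3.4,fy=3.4,interpolation=cv2.INTER_CUBIC))
E
```

```text
False [-44.7   1.7   6.5] [-0.56 -4.2   2.6 ] 12.3667
False [-19.7   2.4   6. ] [-0.3  -0.46 -0.58] 13.2333
False [0.4 2.  6.4] [ 0.29 -0.05 -0.52] 13.9583
False [11.2  2.1  6.2] [ 0.23 -0.65 -0.87] 14.425
```

View pics/t3.png

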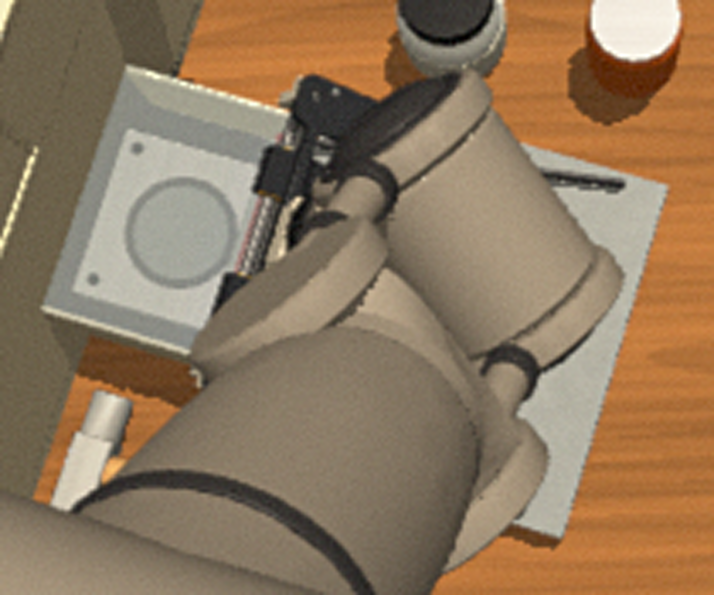

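The plate lies inside the throat, with its front corners at crop (125,130) and (75,297). I'll check how far in it is, then draw back.

```bash
python3 - <<'E'
from h import *
for z in (32,46): print([B(ray(T0,cp(p),z)).round(1) for p in [(125,130),(75,297)]])
r.line_to(P(16,2,6.2),speed=35,force_limit=20)
print(r.current_force().round(2))
r.line_to(P(-90,2,6.2),speed=60); r.line_to(P(-140,2,120),speed=150)
r.line_to(P(-260,60,200),speed=250)
r.pause(1.0)
print(r.current_clock())
for n in("top","scene"):
    c=capture(n); f=c["frame"]; f=f[95:270,120:330] if n=="top" else f[60:320,280:480]
    cv2.imwrite(f"pics/{n}4.png",cv2.resize(f,None,fx=2.3 if n=="scene" else 3.4,fy=2.3 if n=="scene" else 3.4,interpolation=cv2.INTER_CUBIC))
E
```

```text
[array([119.8, -52.4,   2. ]), array([115.5,  58.7,   2. ])]
[array([114.8, -49.7,  16. ]), array([110.6,  59.8,  16. ])]
[-4.59 -9.14  1.4 ]
19.4333
```

View pics/top4.png

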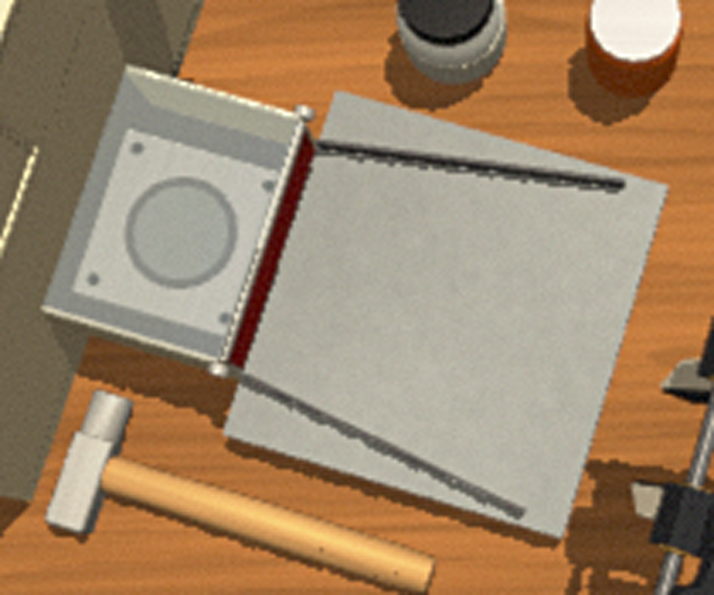

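View pics/scene4.png

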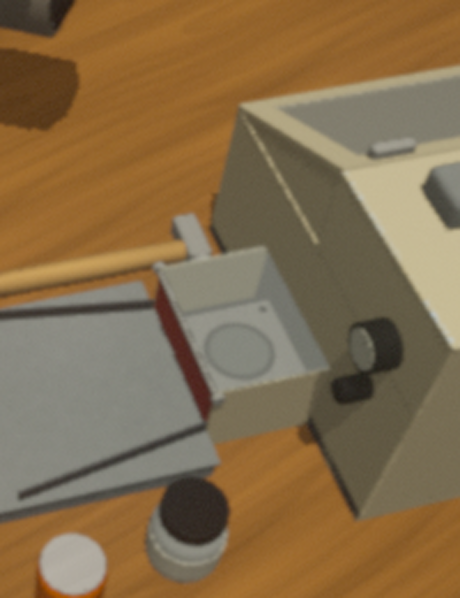

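The flap looks shut, as a dark red band at top crop (310,140)–(235,365), and the plate is inside with holes at (137,148), (93,279), (268,185) and (226,318). I'll check numerically that it has dropped and lies level.

```bash
python3 - <<'E'
from h import *
S=o["scene"]; cs=lambda p:(p[0]/2.3+280-.3,p[1]/2.3+60-.3)
print("centre",B(tri([T0,S],[cp((181,232)),cs((239,351))])).round(1))
print("hole",B(tri([T0,S],[cp((93,279)),cs((262,309))])).round(1))
b=[cp(p) for p in [(382,232),(518,270),(478,407),(340,369)]]; b0=[B(ray(T0,p,46)) for p in b]
a=[cp(p) for p in [(137,148),(268,185),(226,318),(93,279)]]
for z in (32,46):
    a0=[B(ray(T0,p,z)) for p in a]; print(z,np.round(a0,1).tolist(),"mean",np.mean(a0,0).round(1),[np.linalg.norm(a0[i]-a0[i-1]).round(1) for i in range(4)])
print("before",[np.linalg.norm(b0[i]-b0[i-1]).round(1) for i in range(4)])
# flap: differences from start near flap
for n,(y0,y1,x0,x1) in {"top":(130,205,180,215),"scene":(180,245,345,375)}.items():
    c=capture(n); f=c["frame"][y0:y1,x0:x1].astype(int); g=o[n]["frame"][y0:y1,x0:x1].astype(int)
    red=lambda u:((u[...,2]>u[...,1]+35)&(u[...,1]<60))
    print(n,red(f).sum(),red(g).sum(),(red(f)^red(g)).sum())
# synth: circle centre predicted in scene
for X in [(64,0,2),(64,0,16)]: print(X,proj(S,P(*X)).round(1),cs((239,351)))
print(r.current_clock())
E
```

```text
centre [64.4  0.3  0.3]
hole [108.1  44.6   0.5]
32 [[108.6, -43.4, 2.0], [20.9, -43.9, 2.0], [19.9, 44.5, 2.0], [108.3, 44.6, 2.0]] mean [64.4  0.4  2. ] [np.float64(88.0), np.float64(87.7), np.float64(88.3), np.float64(88.4)]
46 [[103.8, -40.9, 16.0], [17.2, -41.3, 16.0], [16.3, 45.8, 16.0], [103.4, 45.9, 16.0]] mean [60.2  2.4 16. ] [np.float64(86.8), np.float64(86.5), np.float64(87.1), np.float64(87.2)]
before [np.float64(88.8), np.float64(87.7), np.float64(88.0), np.float64(87.9)]
top 301 305 10
scene 287 267 26
(64, 0, 2) [383.9 211.9] (383.61304347826086, 212.30869565217392)
(64, 0, 16) [385.  208.3] (383.61304347826086, 212.30869565217392)
19.6333
```

The plate's top is about 2 mm above sill level, so it has dropped. It lies level and centred with its rear edge just past the step, and the flap matches its closed picture. I'm handing it in.

```bash
python3 -c "
from h import *
print(r.current_force(), r.sign_off())"
```

```text
the job is handed in; nothing more can be done
[ 0.2250056  -0.24574574 -0.46007584] None
```

The smallest die plate is inside the cabinet, dropped over the sill and lying level on the lower floor with the flap shut behind it; the jar, tin and hammer look unmoved, and I handed the job in at about 19.6 s (no verdict came back).

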